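# Check a board clamp's grip with a gauge blade

### The job

Lift the gauge with the orange handle out of the stand and slide its blade straight down between the two white plates of the board clamp, gently, until the plates drag on both faces and their top edges lie within the red band on the blade. Finish while still holding the gauge by its handle at that depth, without letting go. Leave the blue and black gauges in the stand and do not disturb the circuit board, screwdriver and heat sink lying around.

Things in the scene. Friction and masses are not known exactly. Their poses are not given: they have to be found in the camera images.
- gauge_orange_handle (a point): centre of the orange handle of the gauge to use: a block 46 high (z), 34 wide (y), 14 thick (x), about 60 g. A steel blade 64 long, 24 wide (y), 3 thick (x) points straight down from its underside. The handle centre is 87 above the blade's tip. It starts hanging in any of the stand's three slots, the handle's underside resting on the stand's top
- gauge_orange_tip (a point): middle of the blade's lower, rounded tip edge, 87 below the handle centre; same axes (z up along the blade). A red band, 12 high, runs 30 to 42 above the tip on both faces
- gauge_orange: the whole orange gauge; origin at the blade's tip
- gauge_blue_handle (a point): centre of the blue handle of a like gauge (its top 46 above the stand), not to be used
- gauge_black_handle (a point): centre of the black handle of a like gauge (its top 46 above the stand), not to be used
- stand_top (a point): centre of the top face of the fixed grey gauge stand, 74 above the table; the stand is 52 wide (x), 190 long (y), its slots 8 wide (x) and 30 long (y), 60 apart along y, one at the centre. The gauges hang in them loosely, their x along the stand's x to within about 0.05 rad
- clamp_mouth (a point): middle of the board clamp's mouth, level with the top edges (lips) of its two white plates, 78 above the table. x: across the gap, square to the plates; y: along the plates (32 long); z up. The top 14 of each plate leans outward as a lead-in, the mouth about 17 wide at the lips; below, the gap is 1.5 wide when empty and opens for the blade. 57 deep. The blade goes in either way round
- clamp_carriage: floating carriage of the clamp with the rigid white plate (-x side of the gap); origin at table height below the mouth, same axes. It floats 6 either way along x on a soft spring (150 N/m), so the plates centre themselves on the blade; the mouth point is the blade's mid-plane when it touches the rigid plate
- clamp_jaw: sprung white plate (+x side of the gap) with a brass pin behind it; gives way up to 8 along x, 600 N/m, preloaded: it presses on the blade with about 4 N, and pushing the blade in takes some 5 to 10 N. Origin and axes as the carriage's when closed
- board: green circuit board 100 x 75 lying on the mat, 12 high with its parts; leave alone
- driver: screwdriver with a blue handle, 170 long, lying on the mat; leave alone
- spare_heatsink: finned aluminium heat sink 70 x 70 x 26 lying on the mat; leave alone
There are look-alikes about, which are no part of the job. Of the things like the gauge_orange, leave any that is green or turquoise; of the rest the smaller one is meant.

How it is judged:
By the outcome, as a careful person would: the job done as asked, in the order asked, and still so for the second after the job is handed in, while the arm keeps its last pose, push and grip.
It also fails if it takes over 48 s, if anything falls off the work surface, if the arm or the gripper's body presses on something with over 40 N, if the wrist force passes 120 N, or if a joint passes its speed limit or range.

### The arm

A 6-joint arm with a two-finger parallel gripper is mounted at the origin on the work surface. World frame = base frame: x ahead of the robot, y to its left, z up, the work surface at z = 0. Lengths are in m, angles in rad, forces in N, time in s.
With the tool pointing down it reaches from about 0.275 to 0.85 m from the base axis. Payload 5.2 kg.
Tool frame: the origin (TCP) lies midway between the tips of the shut fingers; the grasp point (between the pads) lies 19 mm behind it (bot.pinch_z is the z of the grasp point in the tool frame, in m); z points along the fingers, y is the direction in which the jaws open and shut (so a half turn about z gives the same grasp; the last joint's range is limited). The gripper opens to 85 mm and grips with 20 to 120 N. Pads are 22 mm wide; open, the fingers measure 114 mm over their backs; the gripper's body (76 mm by 85 mm) begins 54 mm behind the grasp point. The pads swing forward as they close: fully open they stand 13 mm farther back than shut.
Start: joints at [0.909, 0.259, 1.535, -0, 1.348, -0.203], TCP at [0.244, 0.493, 0.231] pointing down, gripper open.
Joint ranges: [-3.14, 3.14], [-0.91, 2.08], [0.19, 2.58], [-1.22, 4.36], [0.22, 2.71], [-3.12, 3.12]. Speed limits (rad/s): [2.57, 2.57, 3.14, 3.14, 3.14, 3.14].

### API

Orientations are given as a unit quaternion [w, x, y, z].
In Python, from station import bot, gripper_open, grab, solver, sensors, read_camera, camera_info, finish_job, spot_in, place_of gives the robot as it stands. Calls block until the motion is done:
- bot.goto(position, orientation): joint-space move of the TCP to a pose.
- bot.servo_line(position, attitude=None, velocity=0.15): straight line of the TCP; attitude=None keeps the orientation; velocity is the mean speed in m/s.
- bot.move_j(angles): joint-space move.
- gripper_open() and grab(grip_force=None): open the fingers fully, or close them until they stop; grip_force is the grip in N (None keeps the last).
- bot.wait(seconds).
- solver.solve_ik(position, orientation): joint angles nearest the present ones, or None.
- sensors.get_state(): the state.
- read_camera(name): name is "side" or "top" or "wrist"; returns the picture (420x560x3 uint8, blue, green, red); there is no depth.
- camera_info(name): a dict with "fx", "fy", "cx", "cy" (pixels), "dist_coeffs" ([k1, k2, p1, p2, k3] as OpenCV has them; the pictures are not rectified), "rvec" (rotation vector, rad) and "tvec" (3), from world to camera coordinates, as OpenCV has them. Camera axes: x right, y down, z forward; pixel columns grow to the right and rows downward; lengths in m; the calibration is good to about 2 mm. A picture is of the moment at which its call begins: read the wrist's pose just before it. camera_info takes no time and is no camera call; for the wrist camera it gives the pose at the moment of the call.
A pose or a line that the arm cannot do raises bot.Unreachable and nothing moves.
- finish_job(): hands the job in, once; it reports no verdict.
Trained networks look in the newest picture that a camera, given by its name, has taken for a name from the list of things; names that differ only in an ending like _2 or _b are one class to them, and where a whole thing is asked for, a point or a joint stands for the part that bears it (a point fixed in the world has none). Each returns a list of dicts, best first, with "p" (0 to 1); they miss things now and then, are a little off and sometimes report something else, mostly with a low value. They report only what shows in the picture. A call takes as long as a camera call. They do not tell look-alikes from the thing itself.
- spot_in(query, camera): "point" ([column, row] in pixels, amid what is visible of it).
- place_of(query, camera): "point" ([column, row] in pixels: a listed point, or the origin of a listed thing).
The state is a dict: "clock": time; "joint_pos": joint angles; "joint_velocities": joint speeds; "joint_torque": joint torques, N m; "position": TCP position; "orientation": TCP orientation; "ft_force": force on the tool from outside, world axes, zero at the start; "ft_torque": the same for the moment, N m; "finger_gap": opening from 0.0 (shut) to 1.0 (fully open).
Only numpy, scipy, OpenCV 4.12 (cv2) and the standard library are available. Lean on these libraries where they do the work, as an engineer would, in place of code of your own. Each camera call takes 0.05 s, during which the arm holds its last target.

## Working session

There is one attempt and no reset: what is moved stays moved. The work goes in short steps, each a Python script; the robot and the scene stay as the last script left them, time stands still between calls to the robot, and variables do not carry over. Pictures are saved under pics/ and viewed, and the job is handed in when it is done.

```bash
ls; mkdir -p pics
python3 - <<'E'
from station import *
import cv2
for n in ("side","top","wrist"):
    im=read_camera(n); cv2.imwrite(f"pics/a_{n}.png",im)
    print(n,{k:(v if not hasattr(v,'tolist') else v.tolist()) for k,v in camera_info(n).items()})
    for q in ("gauge_orange_handle","clamp_mouth","stand_top","gauge_blue_handle","gauge_black_handle"):
        print(q,[([round(float(x)) for x in d["point"]],round(d["p"],2)) for d in place_of(q,n)][:4])
s=sensors.get_state();print(s)
E
```

```text
pics
side {'fx': 434.6811757408064, 'fy': 434.6811757408064, 'cx': 273.2908450092345, 'cy': 200.32009522983552, 'dist_coeffs': [-0.06689025141096454, 0.0, 0.0, 0.0, 0.0], 'rvec': [0.9663916246366419, -2.52014621538051, 0.9621845509933108], 'tvec': [0.4064141984608465, 0.4053240335955245, 0.6050197258160301]}
gauge_orange_handle [([400, 200], 0.96), ([326, 198], 0.77), ([327, 266], 0.74), ([363, 240], 0.72)]
clamp_mouth [([224, 298], 0.56)]
stand_top [([328, 204], 0.62)]
gauge_blue_handle [([300, 208], 0.8)]
gauge_black_handle [([348, 183], 0.78), ([222, 210], 0.58)]
top {'fx': 393.6704065350139, 'fy': 393.6704065350139, 'cx': 279.28641012666986, 'cy': 212.3655218790576, 'dist_coeffs': [-0.09070478758018967, 0.0, 0.0, 0.0, 0.0], 'rvec': [2.1443599895275502, -2.140932185108258, 0.2001020372964405], 'tvec': [-0.06580064491121963, 0.60385807630015, 0.8827526577737482]}
gauge_orange_handle [([253, 288], 0.82), ([347, 289], 0.77), ([315, 236], 0.61), ([298, 284], 0.42)]
clamp_mouth [([191, 237], 0.95)]
stand_top [([317, 237], 0.64), ([312, 238], 0.48)]
gauge_blue_handle [([289, 235], 0.48)
[... 443 characters left out ...]
dle []
{'clock': 0.9, 'joint_pos': array([ 9.09193058e-01,  2.58547219e-01,  1.53499559e+00,  6.35685769e-06,
        1.34801009e+00, -2.02794305e-01]), 'joint_velocities': array([-0.00047261, -0.00099893, -0.00023888, -0.00029508, -0.00097687,
       -0.0006251 ]), 'joint_torque': array([ 7.35776557e-04, -4.45905769e+01, -2.90890503e+01, -3.35736395e-04,
        6.53855514e-04,  8.50545405e-06]), 'position': array([0.24356047, 0.49313472, 0.23133995]), 'orientation': array([5.51222805e-06, 2.27398331e-01, 9.73801827e-01, 1.93503531e-05]), 'ft_force': array([ 0.14481403,  0.1349741 , -0.05107606]), 'ft_torque': array([-0.01496217,  0.01339502, -0.02644144]), 'finger_gap': 0.9998818166867964}
```

View pics/a_side.png

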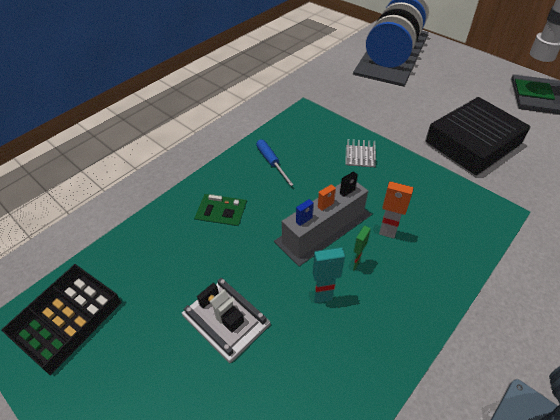

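View pics/a_top.png

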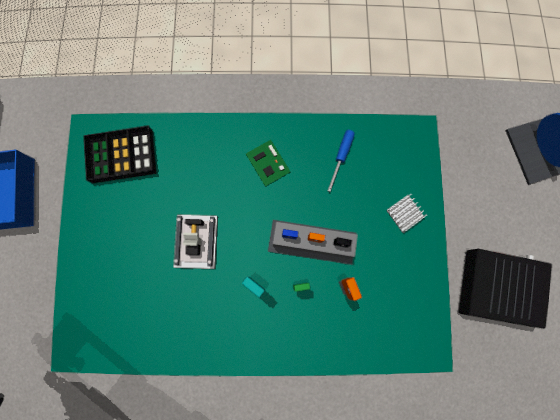

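Four candidates for the orange gauge (side picture): the one in the stand's middle slot (326,198), a bigger orange one standing on the mat (400,200), a turquoise one (327,266) and a green one (363,240). The one in the stand fits: it isn't green or turquoise, it is the smaller orange one, and it hangs in a slot. I'll confirm this in enlarged crops.

```bash
python3 - <<'E'
import cv2,numpy as np
s=cv2.imread("pics/a_side.png");t=cv2.imread("pics/a_top.png")
a=cv2.resize(s[160:310,270:420],(600,600),interpolation=cv2.INTER_CUBIC);cv2.imwrite("pics/c1.png",a)
b=cv2.resize(t[205:280,165:365],(800,300),interpolation=cv2.INTER_CUBIC)
c=cv2.resize(s[270:365,175:275],(300,285),interpolation=cv2.INTER_CUBIC)
o=np.zeros((600,800,3),np.uint8);o[:300]=b;o[300:585,:300]=c;cv2.imwrite("pics/c2.png",o)
E
cat > h.py <<'E'
from station import *
import cv2,numpy as np
from scipy.spatial.transform import Rotation as R
from scipy.optimize import least_squares
def cam(n):
    c=camera_info(n);K=np.array([[c["fx"],0,c["cx"]],[0,c["fy"],c["cy"]],[0,0,1]])
    return K,np.array(c["dist_coeffs"],float),np.array(c["rvec"],float),np.array(c["tvec"],float)
def proj(C,P):
    return cv2.projectPoints(np.array(P,float).reshape(-1,1,3),C[2],C[3],C[0],C[1])[0].reshape(-1,2)
def onz(C,px,z):
    u=cv2.undistortPoints(np.array([[px]],float),C[0],C[1]).ravel()
    M=cv2.Rodrigues(C[2])[0];o=-M.T@C[3];d=M.T@np.array([u[0],u[1],1]);return o+d*(z-o[2])/d[2]
def tri(obs):
    def f(p): return np.concatenate([proj(C,p)[0]-px for C,px in obs])
    r=least_squares(f,[0.5,0,0.1]);return r.x,np.abs(r.fun).max()
def quat(m):
    q=R.from_matrix(m).as_quat();return q[[3,0,1,2]]
def down(yaw):  # tool y (jaw dir) at yaw in world
    y=np.array([np.cos(yaw),np.sin(yaw),0]);z=np.array([0,0,-1.]);return quat(np.c_[np.cross(y,z),y,z])
E
python3 - <<'E'
from h import *
S,T=cam("side"),cam("top")
print("orange",tri([(S,(326,198)),(T,(316,237))]),onz(T,(316,237),.12))
print("blue",tri([(S,(304,212)),(T,(289.5,234))]))
print("black",tri([(S,(348,184)),(T,(343,243))]))
print("mouth",tri([(S,(224,298)),(T,(191,237))]),onz(T,(191,237),.078),onz(S,(224,298),.078))
E
```

```text
orange (array([ 0.54076226, -0.14651175,  0.0942842 ]), np.float64(0.053422613341638225)) [ 0.53817069 -0.1435368   0.12      ]
blue (array([ 0.54722828, -0.08656546,  0.09918977]), np.float64(0.0999119065894547))
black (array([ 0.52874543, -0.20596894,  0.09595988]), np.float64(0.6985399791480518))
mouth (array([0.53954005, 0.13558846, 0.07631931]), np.float64(1.0692068650217834)) [0.54180889 0.13709931 0.078     ] [0.53724925 0.13528704 0.078     ]
```

View pics/c1.png

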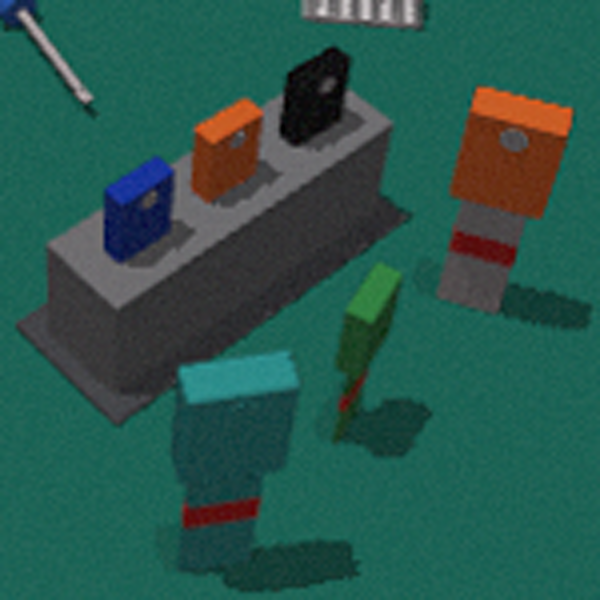

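View pics/c2.png

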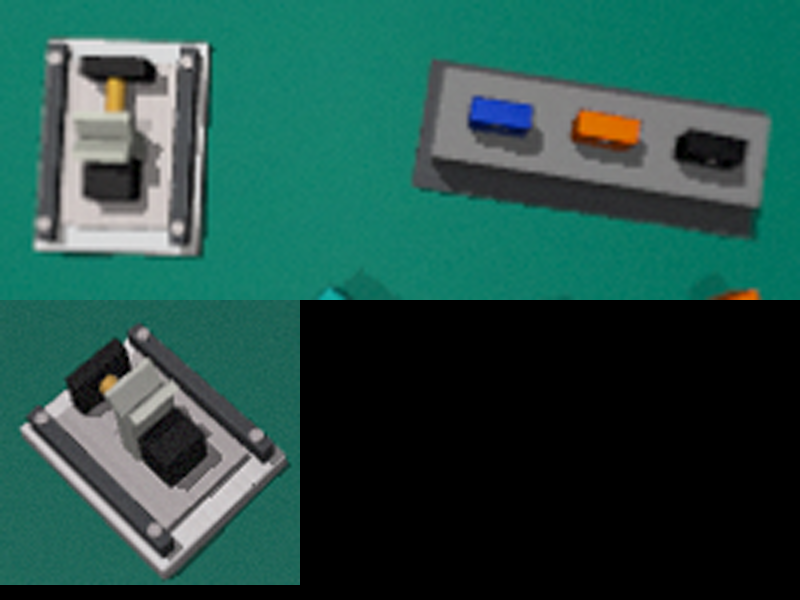

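The crop confirms it: the small orange gauge in the middle slot is the target, and the large one standing on the mat is a look-alike. Next I'll look from the wrist camera above the clamp, then above the stand.

Run:
```python
from h import *
for yaw in (0,np.pi):
    for p in ((.54,.136,.27),(.54,-.146,.27)):
        print(yaw,p,solver.solve_ik(p,down(yaw)))
M=cv2.Rodrigues(cam("wrist")[2])[0];t=cam("wrist")[3];s=sensors.get_state()
Rt=R.from_quat(np.array(s["orientation"])[[1,2,3,0]]).as_matrix()
print("cam in tool",Rt.T@(-M.T@t-s["position"]),(Rt.T@M.T).round(3))
```

```text
0 (0.54, 0.136, 0.27) [ 4.64121210e-02  2.48413074e-01  1.45381357e+00 -4.44089210e-16
  1.43936601e+00  4.64121210e-02]
0 (0.54, -0.146, 0.27) [-4.63448863e-01  2.53061255e-01  1.44767821e+00 -4.44089210e-16
  1.44085319e+00 -4.63448863e-01]
3.141592653589793 (0.54, 0.136, 0.27) [ 4.64121210e-02  2.48413074e-01  1.45381357e+00 -4.44089210e-16
  1.43936601e+00 -3.09518053e+00]
3.141592653589793 (0.54, -0.146, 0.27) [-4.63448863e-01  2.53061255e-01  1.44767821e+00 -4.44089210e-16
  1.44085319e+00  2.67814379e+00]
cam in tool [ 0.07992216 -0.00094124 -0.14314171] [[-0.    -0.949 -0.315]
 [ 1.    -0.001  0.   ]
 [-0.    -0.315  0.949]]
```

Run:
```python
from h import *
for nm,p,y in (("clamp",(.54,.136,.195),0),("stand",(.54,-.146,.215),-.155)):
    bot.goto(p,down(y)); bot.wait(.1)
    C=cam("wrist");im=read_camera("wrist");cv2.imwrite(f"pics/w_{nm}.png",im)
    np.save(f"w_{nm}.npy",np.array([*C[2],*C[3]]))
    for q in ("clamp_mouth","gauge_orange_handle","stand_top"):
        print(nm,q,[(np.round(d["point"],1).tolist(),round(d["p"],2)) for d in place_of(q,"wrist")][:3])
    s=sensors.get_state();print(s["clock"],s["position"])
```

```text
clamp clamp_mouth [([271.8, 207.3], 0.81)]
clamp gauge_orange_handle []
clamp stand_top []
2.9 [0.53981099 0.13666852 0.19508414]
stand clamp_mouth [([271.5, 204.8], 0.72)]
stand gauge_orange_handle [([148.7, 191.2], 0.73), ([96.0, 61.6], 0.7), ([271.0, 211.9], 0.55)]
stand stand_top [([274.2, 204.9], 0.91)]
4.2917 [ 0.54019403 -0.1449069   0.21496986]
```

View pics/w_clamp.png

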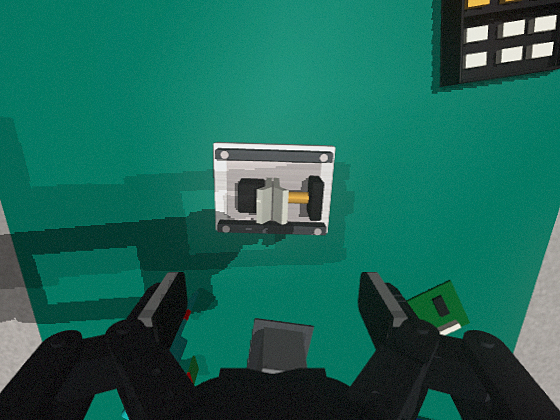

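View pics/w_stand.png

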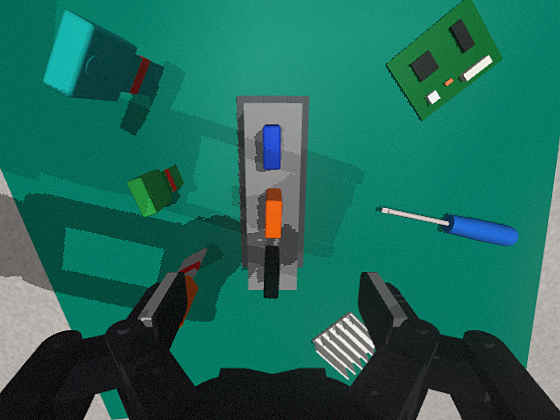

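The clamp mouth shows at about (272,198) in the first wrist picture. In the second, the orange handle's top face spans about (265..282, 197..237) between blue (272,147) and black (271,270), and the heat sink and look-alikes lie clear of it. I'll enlarge both to get edges.

Run:
```python
from h import *
a=cv2.imread("pics/w_clamp.png")[135:245,205:345];b=cv2.imread("pics/w_stand.png")[90:310,220:320]
cv2.imwrite("pics/z1.png",cv2.resize(a,None,fx=5,fy=5,interpolation=cv2.INTER_CUBIC))
cv2.imwrite("pics/z2.png",cv2.resize(b[85:165,20:80],None,fx=7,fy=7,interpolation=cv2.INTER_CUBIC))
S,T=cam("side"),cam("top")
for n,p in (("bigorange",(352,290)),("green",(302,287)),("teal",(255,288))): print(n,onz(T,p,.10))
# colour fit of handle top face / lines in stand pic
im=cv2.imread("pics/w_stand.png");hsv=cv2.cvtColor(im,cv2.COLOR_BGR2HSV)
m=((hsv[...,0]>3)&(hsv[...,0]<16)&(hsv[...,1]>180)&(hsv[...,2]>200)).astype(np.uint8);m[:,:240]=0;m[:,310:]=0
ys,xs=np.nonzero(m);print("bright",xs.min(),xs.max(),ys.min(),ys.max(),cv2.minAreaRect(np.c_[xs,ys].astype(np.float32)))
w=np.load("w_stand.npy");K=cam("wrist");C=(K[0],K[1],w[:3],w[3:])
r=cv2.minAreaRect(np.c_[xs,ys].astype(np.float32))
P=np.array([onz(C,c,.12) for c in cv2.boxPoints(r)]);print(P.round(4),P.mean(0))
```

```text
bigorange [ 0.42330654 -0.22364895  0.1       ]
green [ 0.4303291  -0.11359781  0.1       ]
teal [ 0.42820398 -0.01091076  0.1       ]
bright 266 281 201 237 ((273.5, 219.0), (36.0, 15.0), 90.0)
[[ 0.5377 -0.1313  0.12  ]
 [ 0.5499 -0.1331  0.12  ]
 [ 0.5453 -0.1647  0.12  ]
 [ 0.5326 -0.1628  0.12  ]] [ 0.54135544 -0.1479798   0.12      ]
```

View pics/z1.png

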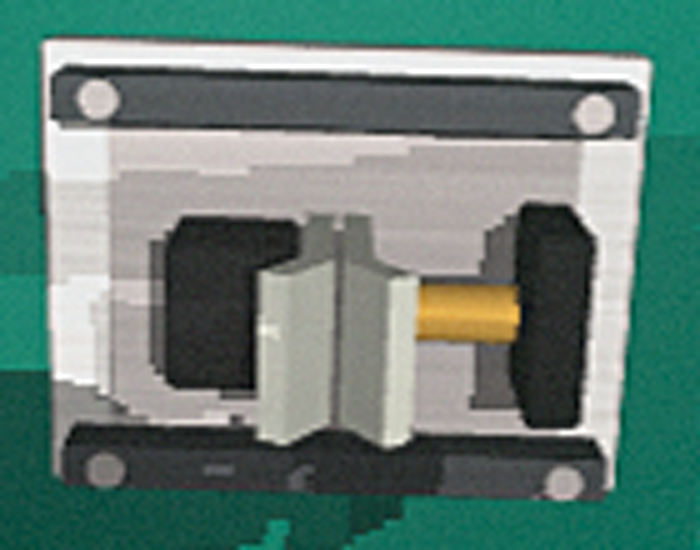

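View pics/z2.png

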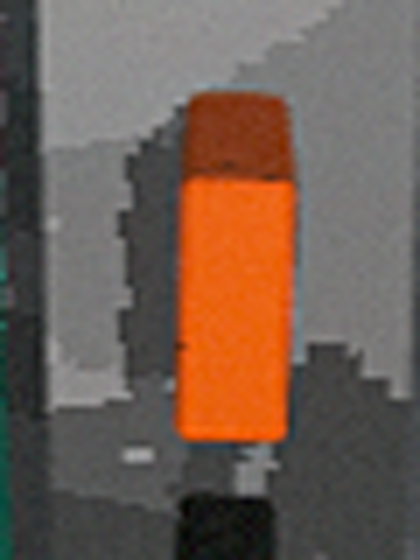

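Run:
```python
from h import *
w=np.load("w_clamp.npy");K=cam("wrist");C=(K[0],K[1],w[:3],w[3:])
f=lambda x,y,z:onz(C,(205+(x+.5)/5-.5,135+(y+.5)/5-.5),z).round(4)
for n,x,y,z in (("farL",262,270,.078),("farR",415,275,.078),("nearL",258,440,.078),("nearR",410,443,.078),("b1",98,100,.02),("b2",596,113,.02),("b3",105,470,.02),("b4",565,484,.02),("midnet",(271.8-205)*5,(207.3-135)*5,.078)): print(n,f(x,y,z))
# stand edges check
w=np.load("w_stand.npy");C=(K[0],K[1],w[:3],w[3:])
print("stand net",onz(C,(274.2,204.9),.074), "stand->orange z.12")
# top cam: bright orange
for n in ("top",):
    im=cv2.imread("pics/a_top.png");hsv=cv2.cvtColor(im,cv2.COLOR_BGR2HSV)
    m=((hsv[...,0]>3)&(hsv[...,0]<16)&(hsv[...,1]>180)&(hsv[...,2]>200)).astype(np.uint8);m[:,:300]=0;m[:,330:]=0;m[250:]=0
    ys,xs=np.nonzero(m);print(xs.mean(),ys.mean(),onz(cam("top"),(xs.mean(),ys.mean()),.12))
```

```text
farL [0.5266 0.1548 0.078 ]
farR [0.5538 0.1539 0.078 ]
nearL [0.5254 0.1228 0.078 ]
nearR [0.5534 0.1222 0.078 ]
b1 [0.4898 0.1774 0.02  ]
b2 [0.5942 0.1749 0.02  ]
b3 [0.4874 0.0945 0.02  ]
b4 [0.5918 0.0913 0.02  ]
midnet [0.5394 0.1379 0.078 ]
stand net [ 0.54204329 -0.14907484  0.074     ] stand->orange z.12
316.6388888888889 236.19444444444446 [ 0.53993541 -0.14495999  0.12      ]
```

Run:
```python
from h import *
q=down(-.15)
def st(n):
    s=sensors.get_state();print(n,round(s["clock"],2),np.round(s["position"],4),np.round(s["ft_force"],2),round(s["finger_gap"],3))
bot.goto((.541,-.1475,.14),q); bot.servo_line((.541,-.1475,.081),velocity=.06)
st("down"); grab(50); st("grip")
im=read_camera("side");cv2.imwrite("pics/g_side.png",im[130:300,240:460])
bot.servo_line((.541,-.1475,.15),velocity=.06);st("up1")
bot.servo_line((.541,-.1475,.212),velocity=.12);st("up2")
im=read_camera("side");cv2.imwrite("pics/l_side.png",cv2.resize(im[60:280,240:460],(600,600)))
C=cam("wrist");cv2.imwrite("pics/l_wrist.png",read_camera("wrist"));np.save("w_l.npy",np.array([*C[2],*C[3]]))
```

```text
down 5.83 [ 0.5413 -0.1476  0.0814] [ 0.49  0.62 -0.44] 0.999
grip 6.47 [ 0.5411 -0.1475  0.0811] [-0.52  0.1   1.42] 0.158
up1 7.83 [ 0.5407 -0.1474  0.1495] [-0.22 -0.05 -1.21] 0.154
up2 8.49 [ 0.5406 -0.1473  0.2114] [ 0.45 -0.19 -0.14] 0.154
```

View pics/l_side.png

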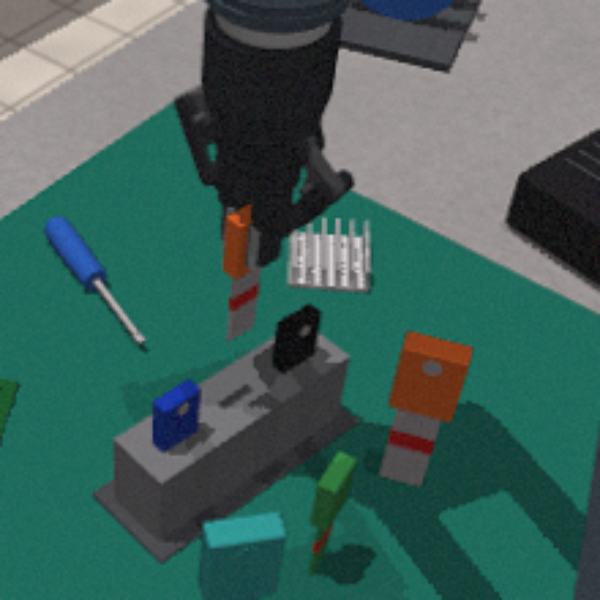

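View pics/l_wrist.png

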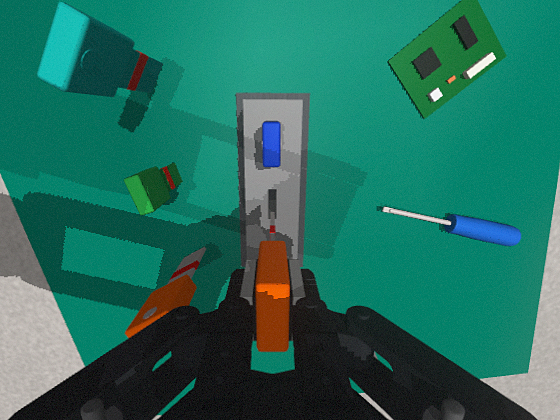

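The gauge is lifted clear, blue and black are still in their slots, and the blade hangs straight. Next I'll check the gauge's pose in the hand against the wrist picture.

Run:
```python
from h import *
s=sensors.get_state();Rt=R.from_quat(np.array(s["orientation"])[[1,2,3,0]]).as_matrix();p=s["position"]
w=np.load("w_l.npy");K=cam("wrist");C=(K[0],K[1],w[:3],w[3:])
print(Rt.round(4))
pts={"topfarL":(.017,-.007,-.039),"topfarR":(.017,.007,-.039),"topnearL":(-.017,-.007,-.039),"topnearR":(-.017,.007,-.039),"botfarL":(.017,-.007,.007),"botfarR":(.017,.007,.007),"bandlo":(.012,0,.041),"bandhi":(.012,0,.029),"tip":(.012,0,.071)}
for n,v in pts.items(): print(n,proj(C,p+Rt@np.array(v))[0].round(1))
im=cv2.imread("pics/l_wrist.png");cv2.imwrite("pics/l_z.png",cv2.resize(im[180:360,230:320],(400,800)))
cv2.imwrite("pics/l_z.png",cv2.resize(im[180:360,210:330],(400,600),interpolation=cv2.INTER_CUBIC))
```

```text
[[ 1.494e-01  9.888e-01 -2.100e-03]
 [ 9.888e-01 -1.494e-01  1.000e-03]
 [ 7.000e-04 -2.200e-03 -1.000e+00]]
topfarL [252.6 282.3]
topfarR [288.  282.3]
topnearL [254.3 351.3]
topnearR [286.7 351.3]
botfarL [257.9 237.3]
botfarR [283.8 237.3]
bandlo [271.1 224.2]
bandhi [271. 231.]
tip [271.2 210.3]
```

View pics/l_z.png

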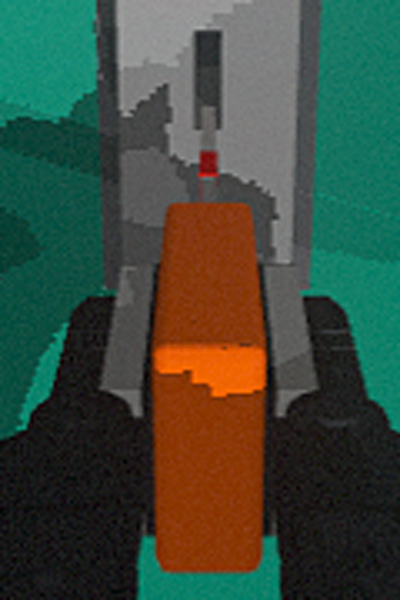

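Held squarely: edges match the model within about 1 mm, with the gauge about −1 mm along tool x and +1 mm along tool y. I'll correct for that over the clamp and look again.

Run:
```python
from h import *
q=down(-.028);x,y=.5388,.1394
bot.goto((x,y,.212),q);bot.servo_line((x,y,.163),velocity=.08);bot.wait(.2)
s=sensors.get_state();print(round(s["clock"],2),s["position"],s["ft_force"],s["finger_gap"])
C=cam("wrist");im=read_camera("wrist");cv2.imwrite("pics/m_wrist.png",im);np.save("w_m.npy",np.array([*C[2],*C[3]]))
sd=read_camera("side");cv2.imwrite("pics/m_side.png",cv2.resize(sd[200:370,150:320],(600,600),interpolation=cv2.INTER_CUBIC))
cv2.imwrite("pics/m_z.png",cv2.resize(im[140:360,190:350],(480*12//11,720*5//6),interpolation=cv2.INTER_CUBIC))
```

```text
10.66 [0.53921273 0.13947589 0.16366772] [-0.16348021 -0.4504422   0.38832599] 0.15626092723259943
```

View pics/m_z.png

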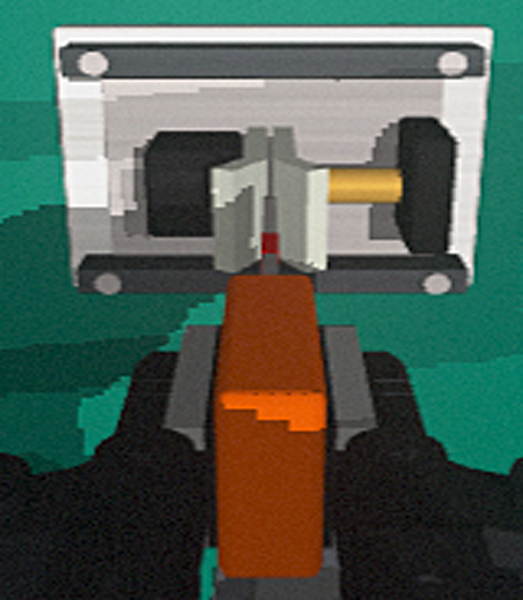

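View pics/m_side.png

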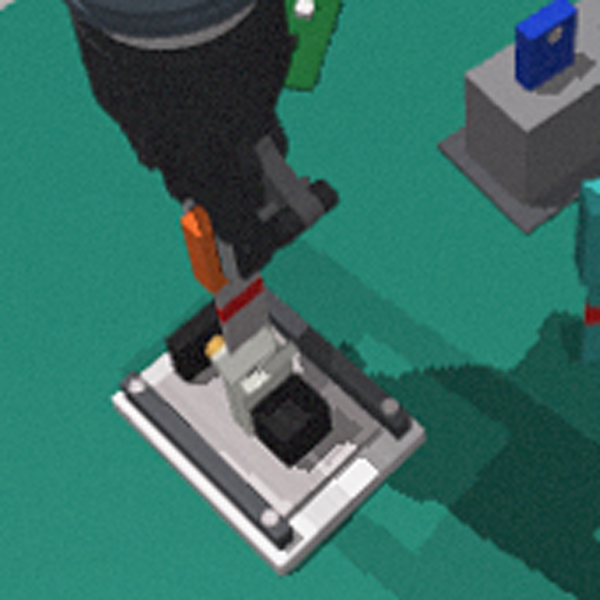

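The blade hangs over the middle of the mouth (crop: blade column 270, lips 213 to 328). I'll lower it slowly while watching the force.

Run:
```python
from h import *
p=sensors.get_state()["position"];x,y=.5388,.1394
for z in (.155,.148,.142,.136,.130,.125,.121,.117):
    bot.servo_line((x,y,z),velocity=.03)
    s=sensors.get_state();f=np.array(s["ft_force"]);print(round(s["clock"],2),np.round(s["position"],4),f.round(2),np.round(s["ft_torque"],2),round(s["finger_gap"],3))
    if abs(f[2])>18 or np.hypot(f[0],f[1])>10: print("stop");break
C=cam("wrist");im=read_camera("wrist");np.save("w_n.npy",np.array([*C[2],*C[3]]))
cv2.imwrite("pics/n_wrist.png",im)
sd=read_camera("side");cv2.imwrite("pics/n_side0.png",sd);cv2.imwrite("pics/n_side.png",cv2.resize(sd[230:330,170:270],(600,600),interpolation=cv2.INTER_CUBIC))
cv2.imwrite("pics/n_z.png",cv2.resize(im[140:300,210:340],(487,600),interpolation=cv2.INTER_CUBIC))
```

```text
11.18 [0.5385 0.1394 0.1546] [ 0.23 -0.82  0.12] [-0.03 -0.03 -0.01] 0.158
11.56 [0.5386 0.1394 0.1477] [ 0.41 -0.25 -0.76] [ 0.03  0.01 -0.03] 0.16
11.91 [0.5386 0.1394 0.1417] [-0.04 -0.05 -0.55] [ 0.03 -0.   -0.  ] 0.154
12.26 [0.5387 0.1394 0.1358] [ 0.07  0.19 -1.27] [ 0.03 -0.05 -0.04] 0.158
12.61 [0.5393 0.1394 0.1306] [ 0.05 -0.69  4.24] [ 0.04 -0.04 -0.  ] 0.159
12.93 [0.5387 0.1394 0.1249] [-0.1  -0.03  1.39] [ 0.1  -0.12  0.02] 0.158
13.21 [0.5386 0.1394 0.1208] [0.86 0.59 0.91] [ 0.05 -0.14 -0.01] 0.162
13.49 [0.5385 0.1394 0.1167] [0.84 0.02 1.7 ] [ 0.08 -0.07  0.01] 0.154
```

View pics/n_z.png

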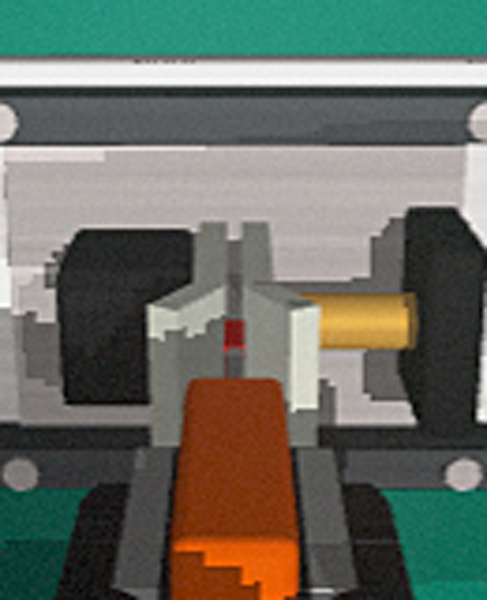

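View pics/n_side.png

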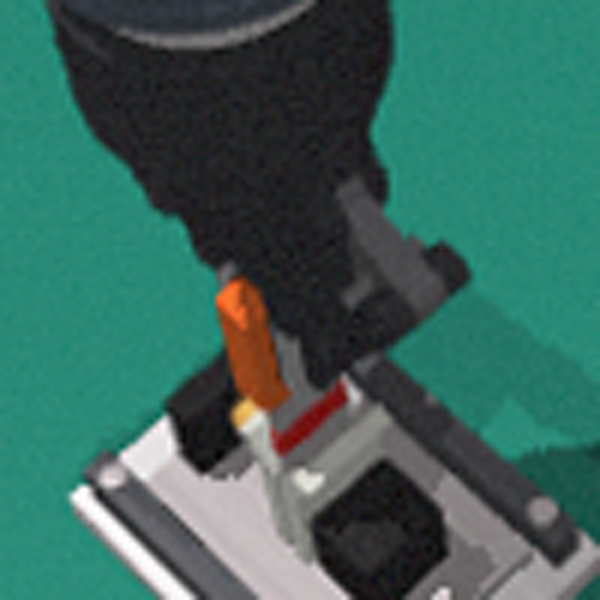

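The blade is between the plates, the red band is just entering, and it hasn't slipped in the hand (handle top edge still at row 284). One last 4 mm brings the lips to mid-band.

Run:
```python
from h import *
import threading
x,y=.5388,.1394
for z in (.115,.1128):
    bot.servo_line((x,y,z),velocity=.02)
    s=sensors.get_state();print(round(s["clock"],2),np.round(s["position"],4),np.round(s["ft_force"],2),np.round(s["ft_torque"],2),round(s["finger_gap"],3))
bot.wait(.5)
s=sensors.get_state();print(round(s["clock"],2),np.round(s["position"],4),np.round(s["ft_force"],2),round(s["finger_gap"],3))
C=cam("wrist");im=read_camera("wrist")
Rt=R.from_quat(np.array(s["orientation"])[[1,2,3,0]]).as_matrix();p=np.array(s["position"]);S=cam("side")
for n,v in {"topfarL":(.016,-.007,-.039),"topfarR":(.016,.007,-.039),"bandlo":(.011,0,.041),"bandhi":(.011,0,.029)}.items(): print(n,proj(C,p+Rt@np.array(v))[0].round(1))
# side: rigid-side blade face is -x
for n,v in {"bandloA":(.011,-.0015,.041),"bandhiA":(.011,-.0015,.029),"bandloB":(-.013,-.0015,.041),"bandhiB":(-.013,-.0015,.029),"handletopA":(.016,-.007,-.039)}.items(): print("side",n,((proj(S,p+Rt@np.array(v))[0]-[180,240])*7.5).round(1))
sd=read_camera("side");cv2.imwrite("pics/o_side.png",cv2.resize(sd[240:320,180:260],(600,600),interpolation=cv2.INTER_CUBIC))
cv2.imwrite("pics/o_z.png",cv2.resize(im[140:300,210:340],(487,600),interpolation=cv2.INTER_CUBIC))
t=read_camera("top");cv2.imwrite("pics/o_top.png",t);cv2.imwrite("pics/o_sidefull.png",sd)
```

```text
13.84 [0.5388 0.1394 0.115 ] [1.11 1.03 2.14] [ 0.05 -0.05  0.03] 0.162
14.1 [0.5388 0.1394 0.1127] [1.49 0.37 2.39] [ 0.02 -0.1   0.01] 0.159
14.6 [0.5387 0.1394 0.1127] [-0.01  0.75  3.03] 0.158
topfarL [253.1 284.6]
topfarR [288.5 284.6]
bandlo [271.4 225.7]
bandhi [271.3 232.5]
side bandloA [283.1 492.8]
side bandhiA [276.8 466.4]
side bandloB [362.3 424.3]
side bandhiB [357.2 397.3]
side handletopA [237.6 334.1]
```

View pics/o_z.png

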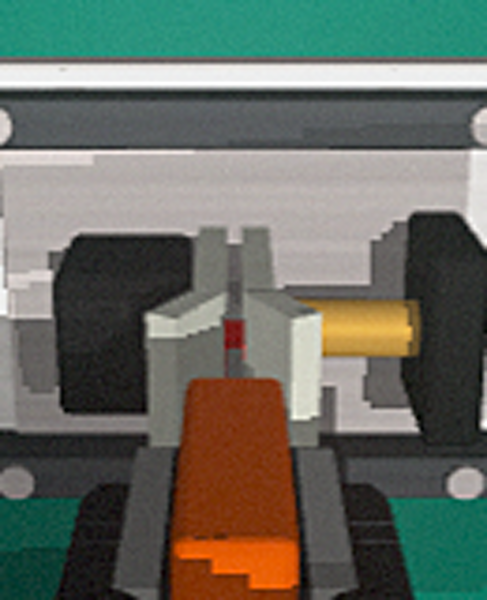

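View pics/o_side.png

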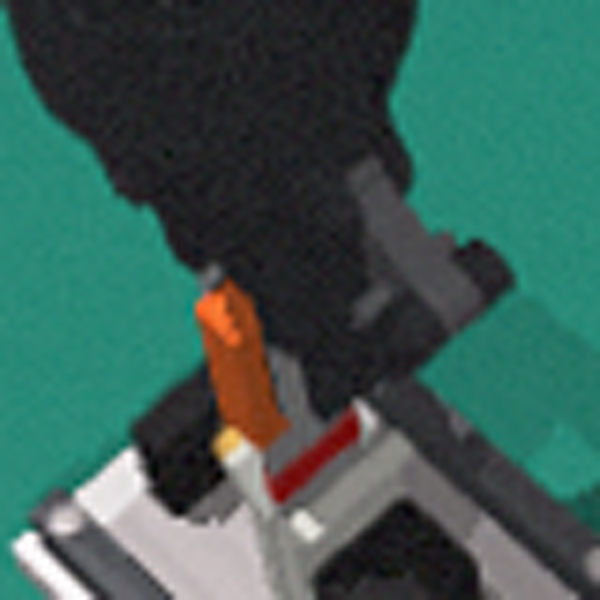

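View pics/o_sidefull.png

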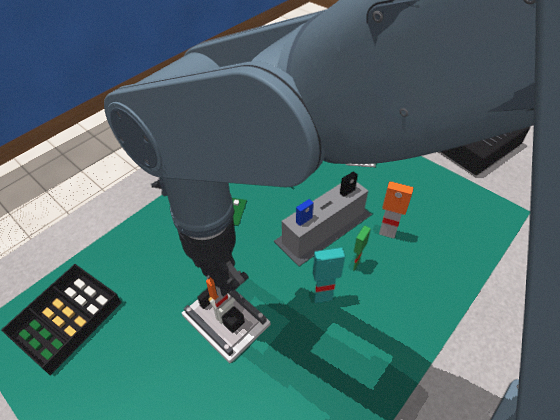

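Run:
```python
from h import *
s=sensors.get_state();print(round(s["clock"],2),np.round(s["position"],4),np.round(s["ft_force"],2),round(s["finger_gap"],3))
finish_job()
```

```text
14.75 [0.5387 0.1394 0.1127] [ 0.31 -0.07  2.73] 0.153
the job is handed in; nothing more can be done
```

I lifted the small orange gauge out of the stand's middle slot, slid its blade straight down into the board clamp, and handed the job in while still holding the handle, at about 14.8 s.

**Depth:** the arm's position puts the blade tip about 42 mm above the table. The plates' top edges are then about 36 mm above the tip, the middle of the red band. In the wrist picture the handle top was where it should be to within 1 pixel, so the gauge had not slipped. In the side picture the band sat about 1.5 pixels lower than I calculated, within the calibration error and well inside the band.

**Drag:** the last wrist picture shows the plates spread with the blade between them and no visible gap. The force rose to about 4 N at the throat and was 2.7 to 3 N upward at rest. That is below the 5 to 10 N given for pushing in, but I only read it after each step had stopped. No sideways force above about 1.5 N showed while lowering the blade.

**Other things:** the last full side picture shows the blue and black gauges still in the stand and the look-alikes standing as before. The arm mostly hid the circuit board, screwdriver and heat sink in that picture. I did not check them again at the end, but nothing I did went near them.

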